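# Sort the standing engine valves into the intake and exhaust trays

### The arm

A 7-joint arm with a two-finger parallel gripper is mounted at the origin on the work surface. World frame = base frame: x ahead of the robot, y to its left, z up, the work surface at z = 0. Lengths are in m, angles in rad, forces in N, time in s.
With the tool pointing down it reaches from about 0.35 to 0.9 m from the base axis. Payload 19.9 kg.
Tool frame: the origin (TCP) lies between the finger pads; the fingertips stand 22 mm ahead of it and the grasp point (between the pads) lies 3 mm ahead of it; z points along the fingers, y is the line along which they close (so a half turn about z gives the same grasp; the last joint's range is limited). The gripper opens to 94 mm and grips with 3 to 60 N. Pads are 16 mm wide; open, the fingers measure 119 mm over their backs; the gripper's body (75 mm by 177 mm) begins 78 mm behind the grasp point.
Start: joints at [-1.306, 0.417, -0.01, 1.614, 0.005, 1.111, -0.053], TCP at [0.189, 0.596, 0.227] pointing down, gripper open.
Joint ranges: [-2.81, 2.81], [-0.39, 2.02], [-1.27, 1.25], [0.06, 2.57], [-1.19, 4.33], [0.19, 2], [-2.82, 2.82]. Speed limits (rad/s): [1.89, 1.89, 2.39, 2.39, 3.01, 3.01, 3.01].

### API

Orientations are given as a rotation vector (axis times angle).
In Python, from plant import manip, camera, camera_params gives the robot as it stands.
- The arm moves only by the shell command python3 -m pendant 'ROWS' [FORCE]. ROWS is JSON, a list of rows, each a list of 5 numbers: the finger opening in mm, from 0 to 94, then the shift along the tool's x, y, z in mm, then the turn about the tool's z in degrees. In form: [[grip, x, y, z, turn], ...]. A call has 1 to 5 rows; each row is the pose to reach, as a shift and turn from the pose commanded when the call began, along the tool's axes at that moment; what a row does not reach only later rows make up. A row lasts 1/8 s, in which the tool goes at most 62.5 mm and 10.7 degrees, less where a joint would pass 70% of its speed; a pose out of reach is approached as far as the arm can. A call with a gripper value outside its range is refused whole. The fingers move at their own pace and stop on an object; FORCE is the grip in N (left out, the last holds). Time passes only in rows, so rows that repeat a pose let the fingers close. It gives the time, the measured TCP pose, the force, the opening and the grip force at its end, in the units of the state.
- manip.state(): the state, without advancing time (a new reading comes with each control period).
- camera(name): name is "scene" or "top" or "wrist"; returns the picture (420x560x3 uint8, red, green, blue); there is no depth.
- camera_params(name): a dict with "K" (3x3 intrinsics, pixels), "origin" and "orientation" of the camera in the world. Camera axes: x right, y down, z forward; pixel columns grow to the right and rows downward; lengths in m; the calibration is good to about 2 mm. A picture is of the moment at which its call begins: read the wrist's pose just before it. camera_params takes no time and is no camera call; for the wrist camera it gives the pose at the moment of the call.
- manip.finish_job(): hands the job in; it is judged then, once.
The state is a dict: "time": time; "joint_positions": joint angles; "qd": joint speeds; "joint_efforts": joint torques, N m; "ee_pos": TCP position; "tool_rot": TCP orientation; "contact_force": force on the tool from outside, world axes, zero at the start; "ft_torque": the same for the moment, N m; "grip_width": finger opening in m; "gripper_force": force on a finger pad.
Only numpy, scipy, OpenCV 4.12 (cv2) and the standard library are available. Lean on these libraries where they do the work, as an engineer would, in place of code of your own. Each camera call takes 0.05 s, during which the arm holds its last target. There are 200 camera calls.

### The job

The five loose engine valves standing mixed up on the bench have to be sorted for inspection: stand each one in the tray that already holds a valve of its own kind, the flat wide-headed intake valves in one tray and the smaller tulip-headed exhaust valves in the other. Set them down on their heads, upright and not touching one another; never drop a valve or knock one over, and leave everything else on the bench where it is.

Things in the scene. Friction and masses are not known exactly. Their poses are not given: they have to be found in the camera images.
- intake_1_mid (a point): Loose on the bench: an intake valve of an aircraft engine, plain steel, 116 mm tall, standing on its head with the stem straight up: thin flat round head 56 mm across (2 to 5 mm thick at the rim, flaring into the stem over the lowest 32 mm), above that a plain stem 10.5 mm thick; about 0.13 kg. Point: on the stem's axis, half-way up (58 mm above its flat underside); z along the stem, away from the head.
- intake_2_mid (a point): Loose on the bench: an intake valve of an aircraft engine, plain steel, 116 mm tall, standing on its head with the stem straight up: thin flat round head 56 mm across (2 to 5 mm thick at the rim, flaring into the stem over the lowest 32 mm), above that a plain stem 10.5 mm thick; about 0.13 kg. Point: on the stem's axis, half-way up (58 mm above its flat underside); z along the stem, away from the head.
- exhaust_1_mid (a point): Loose on the bench: an exhaust valve, plain steel, 124 mm tall, standing on its head with the stem straight up: smaller, tulip-shaped head 43 mm across (flaring into the stem over the lowest 42 mm), above that a plain stem 13 mm thick; about 0.15 kg. Point: on the stem's axis, half-way up (62 mm above its flat underside); z along the stem, away from the head.
- exhaust_2_mid (a point): Loose on the bench: an exhaust valve, plain steel, 124 mm tall, standing on its head with the stem straight up: smaller, tulip-shaped head 43 mm across (flaring into the stem over the lowest 42 mm), above that a plain stem 13 mm thick; about 0.15 kg. Point: on the stem's axis, half-way up (62 mm above its flat underside); z along the stem, away from the head.
- exhaust_3_mid (a point): Loose on the bench: an exhaust valve, plain steel, 124 mm tall, standing on its head with the stem straight up: smaller, tulip-shaped head 43 mm across (flaring into the stem over the lowest 42 mm), above that a plain stem 13 mm thick; about 0.15 kg. Point: on the stem's axis, half-way up (62 mm above its flat underside); z along the stem, away from the head.
- intake_tray: a plain open metal parts tray, fixed to the bench, 220 mm (its own x) by 150 mm (its own y) outside, 30 mm high (33 mm over its rolled rim), walls and floor 4 mm thick, so 212 by 142 mm inside. Origin: centre of its underside, on the bench; its inner floor is 4 mm above that. It is the tray in which an intake valve (larger, flat head) already stands; the two trays look alike and may be either side.
- exhaust_tray: a plain open metal parts tray, fixed to the bench, 220 mm (its own x) by 150 mm (its own y) outside, 30 mm high (33 mm over its rolled rim), walls and floor 4 mm thick, so 212 by 142 mm inside. Origin: centre of its underside, on the bench; its inner floor is 4 mm above that. It is the tray in which an exhaust valve (smaller, tulip head) already stands.
- intake_first_mid (a point): Already standing in the intake tray, anywhere in it: an intake valve of an aircraft engine, plain steel, 116 mm tall, standing on its head with the stem straight up: thin flat round head 56 mm across (2 to 5 mm thick at the rim, flaring into the stem over the lowest 32 mm), above that a plain stem 10.5 mm thick; about 0.13 kg. Point: on the stem's axis, half-way up (58 mm above its flat underside); z along the stem, away from the head.
- exhaust_first_mid (a point): Already standing in the exhaust tray, anywhere in it: an exhaust valve, plain steel, 124 mm tall, standing on its head with the stem straight up: smaller, tulip-shaped head 43 mm across (flaring into the stem over the lowest 42 mm), above that a plain stem 13 mm thick; about 0.15 kg. Point: on the stem's axis, half-way up (62 mm above its flat underside); z along the stem, away from the head.
- spring_mid (a point): bystander among the valves: dark steel valve spring standing on end, 42 mm across, 60 mm tall; point half-way up its axis
- piston_pin_mid (a point): bystander among the valves: steel piston pin (smooth tube) standing on end, 28.6 mm across, 100 mm tall; point half-way up its axis
- jar_mid (a point): bystander among the valves: low round metal jar with a dark lid, 60 mm across, 48 mm tall; point half-way up its axis
- oil_bottle_mid (a point): bystander beyond the valves: round blue oil bottle, 70 mm across, 230 mm tall, the tallest thing near the work; point half-way up its axis
- rocker_mid (a point): bystander further back: cast rocker arm lying on its side, about 125 mm long, 31 mm high; point at the centre of its hub, 15 mm up
- piston_mid (a point): bystander further back: bare engine piston standing on its skirt, 128 mm across, 90 mm tall; point half-way up its axis
- wrench_grip (a point): bystander nearer the robot than the valves: steel spanner lying flat, 190 mm long; point on its shank
There are look-alikes about, which are no part of the job. What is shaped like the part that bears intake_2_mid but orange or pink is not meant.

How it is judged:
At the end, for the whole second after the job is handed in: All three intake valves stand in the intake tray and all four exhaust valves in the exhaust tray (the one already there included): head flat on the tray's floor (within 6 mm), stem within 0.08 rad of vertical, at rest, and no two valves of a tray touching (x of intake_1_mid in the frame of intake_tray between -0.1 and 0.1 m and y of intake_1_mid in the frame of intake_tray between -0.066 and 0.066 m and z of intake_1_mid in the frame of intake_tray between 0.054 and 0.068 m and angle between each of intake_1_mid, intake_2_mid, intake_first_mid, exhaust_1_mid, exhaust_2_mid, exhaust_3_mid, exhaust_first_mid's own z axis and vertical below 0.08 rad and linear speed of each of intake_1, intake_2, intake_first, exhaust_1, exhaust_2, exhaust_3, exhaust_first below 0.02 m/s and x of intake_2_mid in the frame of intake_tray between -0.1 and 0.1 m and y of intake_2_mid in the frame of intake_tray between -0.066 and 0.066 m and z of intake_2_mid in the frame of intake_tray between 0.054 and 0.068 m and x of intake_first_mid in the frame of intake_tray between -0.1 and 0.1 m and y of intake_first_mid in the frame of intake_tray between -0.066 and 0.066 m and z of intake_first_mid in the frame of intake_tray between 0.054 and 0.068 m and contact force between intake_1 and intake_2 below 0.05 N and contact force between each of intake_1, intake_2 and intake_first below 0.05 N and x of exhaust_1_mid in the frame of exhaust_tray between -0.1 and 0.1 m and y of exhaust_1_mid in the frame of exhaust_tray between -0.066 and 0.066 m and z of exhaust_1_mid in the frame of exhaust_tray between 0.058 and 0.072 m and x of exhaust_2_mid in the frame of exhaust_tray between -0.1 and 0.1 m and y of exhaust_2_mid in the frame of exhaust_tray between -0.066 and 0.066 m and z of exhaust_2_mid in the frame of exhaust_tray between 0.058 and 0.072 m and x of exhaust_3_mid in the frame of exhaust_tray between -0.1 and 0.1 m and y of exhaust_3_mid in the frame of exhaust_tray between -0.066 and 0.066 m and z of exhaust_3_mid in the frame of exhaust_tray between 0.058 and 0.072 m and x of exhaust_first_mid in the frame of exhaust_tray between -0.1 and 0.1 m and y of exhaust_first_mid in the frame of exhaust_tray between -0.066 and 0.066 m and z of exhaust_first_mid in the frame of exhaust_tray between 0.058 and 0.072 m and contact force between exhaust_1 and exhaust_2 below 0.05 N and contact force between each of exhaust_1, exhaust_2 and exhaust_3 below 0.05 N and contact force between each of exhaust_1, exhaust_2, exhaust_3 and exhaust_first below 0.05 N).
It fails at once if a valve is knocked over (angle between any of intake_1_mid, intake_2_mid, exhaust_1_mid, exhaust_2_mid, exhaust_3_mid, intake_first_mid, exhaust_first_mid's own z axis and vertical above 0.6 rad).
It fails at once if a valve is dropped: let go with its head more than 20 mm above the bench ((height (world z) of intake_1_mid above 0.078 m and contact force between intake_1 and anything else below 0.01 N) or (height (world z) of intake_2_mid above 0.078 m and contact force between intake_2 and anything else below 0.01 N) or (height (world z) of exhaust_1_mid above 0.082 m and contact force between exhaust_1 and anything else below 0.01 N) or (height (world z) of exhaust_2_mid above 0.082 m and contact force between exhaust_2 and anything else below 0.01 N) or (height (world z) of exhaust_3_mid above 0.082 m and contact force between exhaust_3 and anything else below 0.01 N)).
It fails at once if another thing on the bench is moved by more than 20 mm (distance of any of spring_mid, piston_pin_mid, jar_mid, oil_bottle_mid, rocker_mid, piston_mid, wrench_grip from where it was at the start of the episode above 0.02 m).
It also fails if it takes over 72 s, if anything falls off the work surface, if the arm or the gripper's body presses on something with over 40 N, if the wrist force passes 120 N, or if a joint passes its speed limit or range.

## Working session

There is one attempt and no reset: what is moved stays moved. The work goes in short steps, Python scripts to look and compute and a shell command to move; the robot and the scene stay as the last step left them, time stands still between calls to the robot, and variables do not carry over. Pictures are saved under pics/ and viewed, at most 10 in all, crops included, and the job is handed in when it is done.

```bash
mkdir -p pics; python3 - <<'E'
from plant import manip,camera,camera_params
import cv2
for n in ("scene","top"):
    p=camera_params(n);print(n,p)
    cv2.imwrite(f"pics/{n}0.png",cv2.resize(camera(n)[:,:,::-1],(784,588),interpolation=cv2.INTER_CUBIC))
s=manip.state();print(s["time"],s["ee_pos"],s["tool_rot"])
E
```

```text
scene {'K': array([[388.43031283,   0.        , 278.00605859],
       [  0.        , 388.43031283, 211.98010232],
       [  0.        ,   0.        ,   1.        ]]), 'origin': array([ 1.17782629, -0.14689369,  0.74807135]), 'orientation': array([-1.92667443, -1.52625396,  0.62464289])}
top {'K': array([[380.93812621,   0.        , 281.85647322],
       [  0.        , 380.93812621, 203.40647338],
       [  0.        ,   0.        ,   1.        ]]), 'origin': array([0.46644192, 0.01037223, 0.97674396]), 'orientation': array([-2.2151225 ,  2.16618544, -0.12258246])}
0.1 [0.18865166 0.59552495 0.22688178] [-4.79945399e-01 -3.10462615e+00  1.70458200e-03]
```

View pics/scene0.png

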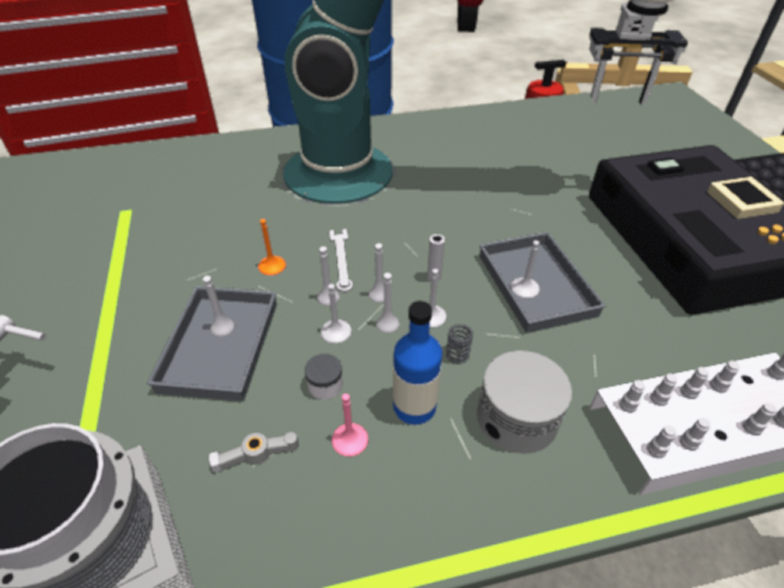

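View pics/top0.png

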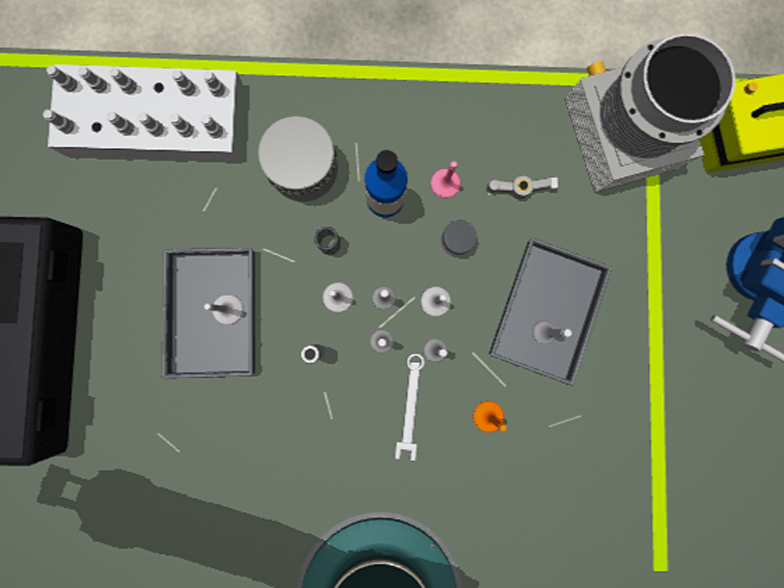

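The top view, at 784 px scale, shows these standing valves:
- **Wide flat heads:** (338,297) and (436,300).
- **Tulip heads:** (383,297), (381,341) and (434,350).
- **Trays:** the left tray holds a flat-headed valve at (228,310), so it is the intake tray. The right tray holds a tulip valve at (543,332), so it is the exhaust tray.
- **Ignored:** the orange and pink look-alikes at (489,417) and (446,182).

I'll confirm this in an enlarged crop.

```bash
python3 - <<'E'
from plant import manip,camera,camera_params
import cv2,numpy as np
im=camera("top")[:,:,::-1]; np.save("top.npy",im)
a=cv2.resize(im[165:285,215:345],None,fx=5,fy=5,interpolation=cv2.INTER_CUBIC)  # 650x600
cv2.imwrite("pics/cropmid.png",a)
b=cv2.resize(im[165:285,110:190],None,fx=5,fy=5,interpolation=cv2.INTER_CUBIC)[:, :400]
c=cv2.resize(im[165:285,345:441],None,fx=4.1667,fy=5,interpolation=cv2.INTER_CUBIC)
cv2.imwrite("pics/croptray.png",np.hstack([b,c]));print(c.shape)
E
```

```text
(600, 400, 3)
```

View pics/cropmid.png

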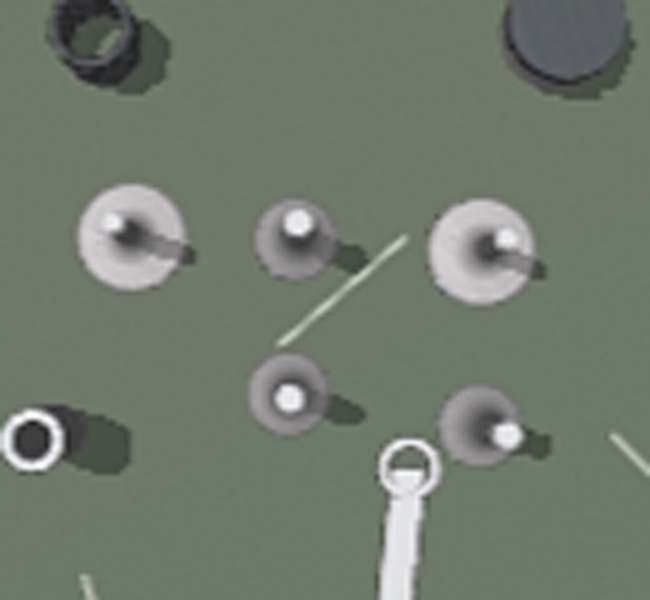

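View pics/croptray.png

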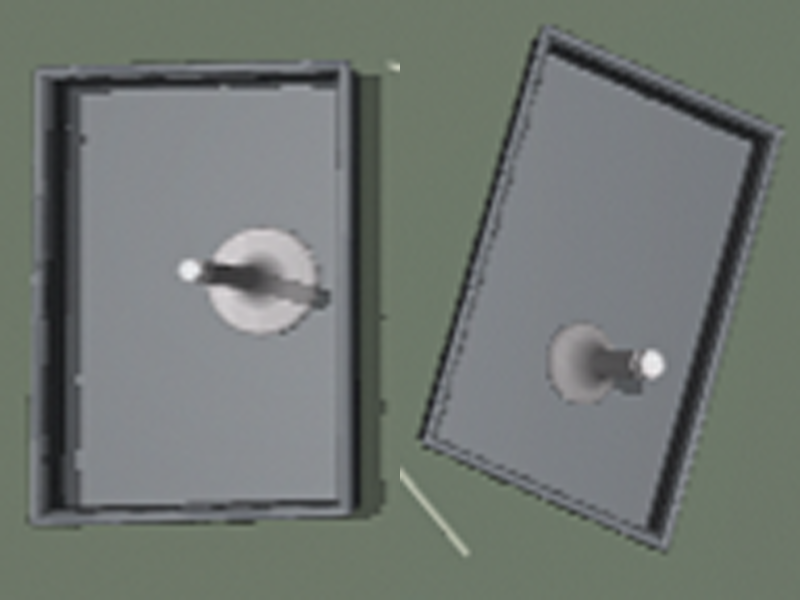

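```bash
cat >geo.py <<'E'
import numpy as np
from plant import camera_params
from scipy.spatial.transform import Rotation as R
P=camera_params("top")
def ray(u,v,z,P=P):
    d=R.from_rotvec(P["orientation"]).as_matrix()@np.linalg.solve(P["K"],[u,v,1]); o=P["origin"]
    return (o+d*(z-o[2])/d[2])[:2]
E
python3 - <<'E'
from geo import *
f=lambda c,z,ox=215,sx=5: ray((c[0]+.5)/sx-.5+ox,(c[1]+.5)/5-.5+165,z)
np.set_printoptions(precision=4,suppress=True)
for n,h,t,zt,zh in [("I1",(131,237),(113,222),.116,.004),("I2",(482,251),(506,238),.116,.004),("E1",(295,239),(297,222),.124,.004),("E2",(288,394),(289,398),.124,.004),("E3",(481,426),(507,435),.124,.004)]:
    print(n,f(h,zh),f(t,zt))
print("If",f((262,281),.008,110),f((188,270),.12,110))
g=lambda c,z:f((c[0]-400,c[1]),z,345,25/6)
print("Ef",g((580,363),.008),g((652,364),.128))
for nm,fn,cs in [("it",lambda c,z:f(c,z,110),[(37,68),(348,62),(354,518),(32,523)]),("et",g,[(543,25),(783,130),(665,550),(422,440)])]:
    q=np.array([fn(c,.033) for c in cs]);print(nm,q.tolist(),"c",q.mean(0))
    e=[np.linalg.norm(q[i]-q[(i+1)%4]) for i in range(4)];print(e)
    d=(q[0]+q[1]-q[2]-q[3]);print("long axis deg",np.degrees(np.arctan2(d[1],d[0])))
for n,c,z in [("spring",(92,30),.06),("jar",(566,25),.048),("pin",(33,440),.1)]: print(n,f(c,z))
print("bottle top",ray(386/1.4,160/1.4,.23))
r=R.from_rotvec([-4.79945399e-01,-3.10462615e+00,1.70458200e-03]).as_matrix();print(r)
E
```

```text
I1 [0.525  0.0893] [0.5249 0.0885]
I2 [ 0.522  -0.0903] [ 0.5217 -0.0896]
E1 [0.5259 0.0056] [0.5262 0.0055]
E2 [0.447  0.0074] [0.4477 0.0072]
E3 [ 0.4329 -0.0911] [ 0.4333 -0.0903]
If [0.498  0.2864] [0.4986 0.2874]
Ef [ 0.4689 -0.2874] [ 0.469  -0.2895]
it [[0.5999354631477829, 0.39451123768964547], [0.6068148648603143, 0.24207985217340633], [0.3829711455278509, 0.22937623264449836], [0.377661926023414, 0.3841622765953214]] c [0.4918 0.3125]
[np.float64(0.15258654415879108), np.float64(0.22420390860492578), np.float64(0.1548770712975049), np.float64(0.2225143283060892)]
long axis deg 2.958060534211825
et [[0.638411153386305, -0.25753344520630417], [0.5886255711354876, -0.4038995224996519], [0.3778526248438133, -0.33027570618582974], [0.42893647059180906, -0.1850958458128817]] c [ 0.5085 -0.2942]
[np.float64(0.1546015290425523), np.float64(0.22326150858821242), np.float64(0.15390500691762343), np.float64(0.22164577265929677)]
long axis deg -19.16542485871611
spring [0.6218 0.1066]
jar [ 0.6324 -0.1258]
pin [0.4257 0.1232]
bottle top [0.7094 0.007 ]
[[-0.9533  0.302  -0.0003]
 [ 0.302   0.9533 -0.0011]
 [-0.0001 -0.0011 -1.    ]]
```

Head and tip positions agree within 2 mm, and the tray sizes match (about 222×154 mm at the rim). I'll move over intake 1 at (0.525, 0.089).

```bash
python3 -m pendant '[[50,-60,-48,0,0],[50,-118,-95,0,0],[50,-174,-140,0,0],[50,-230,-185,0,0],[50,-284,-229,0,0]]' 30; python3 -m pendant '[[50,-48,-39,0,-6],[50,-95,-77,0,-12],[50,-142,-115,0,-17.6],[50,-190,-153,0,-17.6],[50,-190,-153,0,-17.6]]'
```

```text
time: 0.78
ee_pos: [0.3623, 0.3335, 0.2275]
tool_rot: [0.48, 3.105, 0.0]
contact_force: [1.1, 0.4, 0.5]
grip_width: 0.0505
gripper_force: 0.0
time: 1.4
ee_pos: [0.4982, 0.128, 0.2274]
tool_rot: [0.01, 3.141, -0.002]
contact_force: [0.3, 0.4, 0.5]
grip_width: 0.0502
gripper_force: 0.0
```

```bash
python3 -m pendant '[[50,0,0,0,0],[50,0,0,0,0]]'
```

```text
time: 1.65
ee_pos: [0.4959, 0.1334, 0.2274]
tool_rot: [0.004, -3.141, -0.0]
contact_force: [0.6, 1.3, -0.5]
grip_width: 0.0499
gripper_force: 0.0
```

```bash
python3 -m pendant '[[50,-29,-45,0,0],[50,-29,-45,40,0],[50,-29,-45,70,0],[50,-29,-45,70,0]]'; python3 - <<'E'
from plant import camera,camera_params,manip
from geo import *
import cv2
P=camera_params("wrist");im=camera("wrist")
cv2.imwrite("pics/w1.png",im[:,:,::-1])
r=R.from_rotvec(P["orientation"]).as_matrix()
for p in [(.525,.0887,.116),(.525,.0887,.0),(.526,.0055,.124),(.4475,.0073,.124)]:
    q=P["K"]@(r.T@(np.array(p)-P["origin"]));print(p,q[:2]/q[2])
E
```

```text
time: 2.15
ee_pos: [0.5241, 0.0879, 0.1561]
tool_rot: [0.003, -3.138, 0.001]
contact_force: [-0.5, -0.2, 0.6]
grip_width: 0.0504
gripper_force: 0.0
(0.525, 0.0887, 0.116) [282.10094334 245.79484268]
(0.525, 0.0887, 0.0) [281.89573982 207.61727081]
(0.526, 0.0055, 0.124) [153.83121725 251.14437602]
(0.4475, 0.0073, 0.124) [143.88322854 125.30010714]
```

View pics/w1.png

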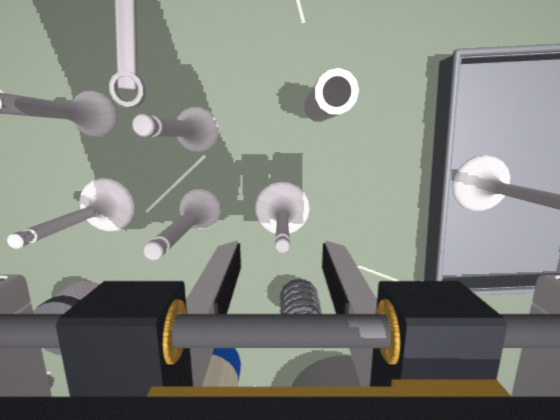

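The wrist view shows the I1 tip at (283,245), midway between the fingers and where predicted (282,246). I'll descend, grip and lift.

```bash
python3 -m pendant '[[50,0,0,40,0],[50,0,0,73,0],[50,0,0,73,0],[5,0,0,73,0],[5,0,0,73,0]]' 30;python3 -m pendant '[[5,0,0,0,0],[5,0,0,0,0]]'
```

```text
time: 2.82
ee_pos: [0.5264, 0.0875, 0.0862]
tool_rot: [-0.001, 3.139, 0.001]
contact_force: [-0.0, -0.8, 0.7]
grip_width: 0.0336
gripper_force: 0.0
time: 3.08
ee_pos: [0.5256, 0.0872, 0.0849]
tool_rot: [-0.001, 3.141, 0.0]
contact_force: [0.3, -0.1, -0.5]
grip_width: 0.0133
gripper_force: 0.0
```

```bash
python3 -m pendant '[[5,0,0,0,0],[5,0,0,0,0],[5,0,0,0,0]]';python3 -m pendant '[[5,0,0,-30,0],[5,0,0,-80,0],[5,0,0,-130,0],[5,0,0,-150,0],[5,0,0,-150,0]]'
```

```text
time: 3.45
ee_pos: [0.5254, 0.0872, 0.0845]
tool_rot: [0.001, -3.141, 0.0]
contact_force: [-1.0, -0.1, 2.2]
grip_width: 0.01
gripper_force: 30.0
time: 4.08
ee_pos: [0.526, 0.0873, 0.2354]
tool_rot: [-0.001, 3.139, 0.001]
contact_force: [-0.0, -0.2, -1.8]
grip_width: 0.0099
gripper_force: 30.0
```

```bash
python3 -m pendant '[[5,-7,50,0,0],[5,-14,105,0,0],[5,-22,165,0,0],[5,-28,215,0,0],[5,-30,233,0,0]]';python3 -m pendant '[[5,0,0,0,0],[5,0,0,0,0]]'
```

```text
time: 4.7
ee_pos: [0.5542, 0.3232, 0.2319]
tool_rot: [0.006, -3.139, 0.002]
contact_force: [-0.9, -1.2, -1.2]
grip_width: 0.0102
gripper_force: 30.0
time: 4.95
ee_pos: [0.5556, 0.3183, 0.2339]
tool_rot: [-0.002, -3.141, 0.002]
contact_force: [1.1, -0.8, -1.7]
grip_width: 0.0097
gripper_force: 30.0
```

```bash
python3 -m pendant '[[5,0,0,50,0],[5,0,0,100,0],[5,0,0,130,0],[5,0,0,138,0],[5,0,0,141,0]]';python3 -m pendant '[[5,0,0,1,0],[5,0,0,3,0],[5,0,0,4,0],[5,0,0,4,0]]'
```

```text
time: 5.58
ee_pos: [0.556, 0.3195, 0.0943]
tool_rot: [0.001, 3.141, 0.0]
contact_force: [-0.1, 0.5, -1.5]
grip_width: 0.0099
gripper_force: 30.0
time: 6.08
ee_pos: [0.5554, 0.3202, 0.0896]
tool_rot: [-0.001, 3.141, 0.0]
contact_force: [0.3, -1.6, -0.2]
grip_width: 0.0099
gripper_force: 30.0
```

```bash
python3 -m pendant '[[36,0,0,0,0],[36,0,0,0,0],[36,0,0,0,0],[36,0,0,-40,0],[36,0,0,-100,0]]';python3 -m pendant '[[36,0,0,-45,0],[36,8,-60,-45,0],[36,16,-120,-45,0],[36,24,-180,-45,0],[36,30,-240,-45,0]]';python3 -m pendant '[[36,0,-60,0,0],[36,3,-120,0,0],[36,4,-160,0,0],[36,4,-170,0,0],[36,4,-170,0,0]]'
```

```text
time: 6.7
ee_pos: [0.5545, 0.3197, 0.1893]
tool_rot: [0.001, -3.139, 0.003]
contact_force: [0.8, 1.2, 0.9]
grip_width: 0.0359
gripper_force: 0.0
time: 7.32
ee_pos: [0.5249, 0.0784, 0.2348]
tool_rot: [-0.001, 3.141, 0.0]
contact_force: [1.3, -0.4, 0.3]
grip_width: 0.0367
gripper_force: 0.0
time: 7.95
ee_pos: [0.5216, -0.0897, 0.2345]
tool_rot: [0.0, 3.141, 0.0]
contact_force: [0.3, 0.3, -0.3]
grip_width: 0.0363
gripper_force: 0.0
```

```bash
python3 -m pendant '[[36,0,0,50,0],[36,0,0,100,0],[36,0,0,140,0],[36,0,0,150,0],[36,0,0,150,0]]';python3 -m pendant '[[5,0,0,0,0],[5,0,0,0,0],[5,0,0,0,0],[5,0,0,0,0],[5,0,0,0,0]]' 30;python3 -m pendant '[[5,0,0,-30,0],[5,0,0,-80,0],[5,0,0,-130,0],[5,0,0,-150,0],[5,0,0,-150,0]]'
```

```text
time: 8.57
ee_pos: [0.5219, -0.0891, 0.085]
tool_rot: [0.002, -3.141, -0.0]
contact_force: [0.5, 0.8, 1.2]
grip_width: 0.0361
gripper_force: 0.0
time: 9.2
ee_pos: [0.5218, -0.0899, 0.0849]
tool_rot: [-0.0, 3.141, 0.0]
contact_force: [-1.9, 0.8, 6.7]
grip_width: 0.0097
gripper_force: 30.0
time: 9.82
ee_pos: [0.522, -0.0898, 0.2356]
tool_rot: [-0.001, 3.139, 0.0]
contact_force: [0.5, 0.9, -2.1]
grip_width: 0.01
gripper_force: 30.0
```

```bash
python3 - <<'E'
from plant import camera
import cv2
cv2.imwrite("pics/scene1.png",cv2.resize(camera("scene")[:,:,::-1],(784,588),interpolation=cv2.INTER_CUBIC))
E
```

```text
(no output)
```

View pics/scene1.png

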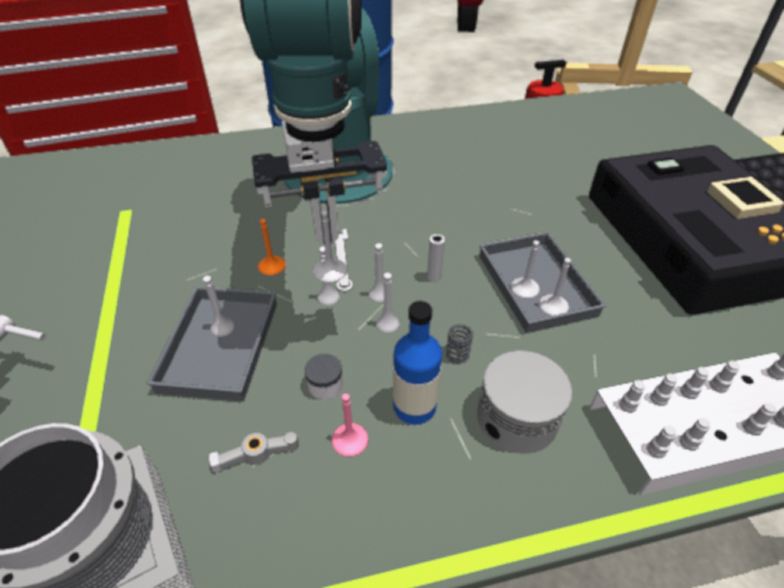

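I1 stands upright in the intake tray at (555,303), and I2 is held with its head at (330,268). I'll carry it to (0.422, 0.312).

```bash
python3 -m pendant '[[5,12,45,0,0],[5,26,100,0,0],[5,40,158,0,0],[5,54,216,0,0],[5,68,274,0,0]]';python3 -m pendant '[[5,14,55,0,0],[5,26,100,0,0],[5,32,124,0,0],[5,32,128,0,0],[5,32,128,0,0]]'
```

```text
time: 10.5
ee_pos: [0.4521, 0.1857, 0.2332]
tool_rot: [0.001, -3.14, 0.001]
contact_force: [1.2, 0.3, -1.0]
grip_width: 0.0099
gripper_force: 30.0
time: 11.12
ee_pos: [0.4214, 0.3113, 0.2335]
tool_rot: [-0.0, -3.141, 0.002]
contact_force: [-0.4, -0.4, -0.8]
grip_width: 0.0101
gripper_force: 30.0
```

```bash
python3 -m pendant '[[5,0,0,50,0],[5,0,0,100,0],[5,0,0,130,0],[5,0,0,138,0],[5,0,0,141,0]]';python3 -m pendant '[[5,0,0,1,0],[5,0,0,3,0],[5,0,0,4,0],[5,0,0,4,0]]'; python3 -m pendant '[[38,0,0,0,0],[38,0,0,0,0],[38,0,0,0,0],[38,0,0,-40,0],[38,0,0,-100,0]]';python3 -m pendant '[[38,0,0,-45,0],[38,-5,-58,-45,0],[38,-10,-116,-45,0],[38,-15,-174,-45,0],[38,-20,-232,-45,0]]';python3 -m pendant '[[38,-4,-50,0,0],[38,-6,-72,0,0],[38,-6,-72,0,0]]'
```

```text
time: 11.75
ee_pos: [0.4219, 0.3116, 0.0939]
tool_rot: [0.001, 3.141, -0.0]
contact_force: [-0.8, 0.1, -0.9]
grip_width: 0.0098
gripper_force: 30.0
time: 12.25
ee_pos: [0.4214, 0.3122, 0.0896]
tool_rot: [-0.001, 3.141, 0.0]
contact_force: [-0.3, -0.5, -1.5]
grip_width: 0.0103
gripper_force: 30.0
time: 12.88
ee_pos: [0.4207, 0.3115, 0.1896]
tool_rot: [0.001, -3.139, 0.004]
contact_force: [0.9, 1.1, 1.2]
grip_width: 0.0377
gripper_force: 0.0
time: 13.5
ee_pos: [0.4413, 0.0783, 0.2347]
tool_rot: [-0.001, 3.141, 0.001]
contact_force: [1.2, -0.5, 0.1]
grip_width: 0.0377
gripper_force: 0.0
time: 13.88
ee_pos: [0.4475, 0.0069, 0.2346]
tool_rot: [0.004, 3.141, -0.0]
contact_force: [0.3, 0.6, 0.7]
grip_width: 0.0381
gripper_force: 0.0
```

```bash
python3 -m pendant '[[38,0,0,50,0],[38,0,0,100,0],[38,0,0,140,0],[38,0,0,150,0],[38,0,0,150,0]]';python3 -m pendant '[[5,0,0,0,0],[5,0,0,0,0],[5,0,0,0,0],[5,0,0,0,0],[5,0,0,0,0]]' 30;python3 -m pendant '[[5,0,0,-30,0],[5,0,0,-80,0],[5,0,0,-130,0],[5,0,0,-150,0],[5,0,0,-150,0]]'; python3 -m pendant '[[5,-18,-40,0,0],[5,-40,-87,0,0],[5,-62,-134,0,0],[5,-85,-184,0,0],[5,-108,-234,0,0]]';python3 -m pendant '[[5,-20,-43,0,0],[5,-28,-59,0,0],[5,-29,-62,0,0],[5,-29,-62,0,0]]'
```

```text
time: 14.5
ee_pos: [0.4477, 0.0086, 0.0849]
tool_rot: [0.001, -3.141, 0.0]
contact_force: [0.2, 0.2, 0.6]
grip_width: 0.0379
gripper_force: 0.0
time: 15.12
ee_pos: [0.4479, 0.0082, 0.085]
tool_rot: [-0.001, 3.141, 0.0]
contact_force: [-1.1, 0.1, 8.6]
grip_width: 0.0125
gripper_force: 30.0
time: 15.75
ee_pos: [0.4479, 0.0083, 0.2354]
tool_rot: [-0.001, 3.139, 0.001]
contact_force: [-0.2, -0.7, -2.6]
grip_width: 0.0124
gripper_force: 30.0
time: 16.38
ee_pos: [0.5557, -0.2272, 0.2326]
tool_rot: [0.001, -3.139, -0.0]
contact_force: [0.9, 0.9, -1.0]
grip_width: 0.0129
gripper_force: 30.0
time: 16.88
ee_pos: [0.5842, -0.2871, 0.2334]
tool_rot: [0.001, -3.14, -0.001]
contact_force: [0.2, -0.1, -2.1]
grip_width: 0.0125
gripper_force: 30.0
```

```bash
python3 -m pendant '[[5,0,0,50,0],[5,0,0,100,0],[5,0,0,130,0],[5,0,0,138,0],[5,0,0,141,0]]';python3 -m pendant '[[5,0,0,1,0],[5,0,0,3,0],[5,0,0,4,0],[5,0,0,4,0]]'; python3 -m pendant '[[38,0,0,0,0],[38,0,0,0,0],[38,0,0,0,0],[38,0,0,-40,0],[38,0,0,-100,0]]';python3 -m pendant '[[38,0,0,-45,0],[38,11,57,-45,0],[38,22,114,-45,0],[38,33,171,-45,0],[38,44,226,-45,0]]';python3 -m pendant '[[38,10,50,0,0],[38,13,67,0,0],[38,13,67,0,0]]'
```

```text
time: 17.5
ee_pos: [0.585, -0.2875, 0.0942]
tool_rot: [-0.001, 3.141, -0.0]
contact_force: [-0.2, -0.7, -1.3]
grip_width: 0.0127
gripper_force: 30.0
time: 18.0
ee_pos: [0.5846, -0.2879, 0.0897]
tool_rot: [-0.001, 3.141, -0.0]
contact_force: [0.5, -0.6, -1.7]
grip_width: 0.0127
gripper_force: 30.0
time: 18.62
ee_pos: [0.5838, -0.2874, 0.1894]
tool_rot: [0.001, -3.139, -0.001]
contact_force: [1.3, 0.4, 0.5]
grip_width: 0.038
gripper_force: 0.0
time: 19.25
ee_pos: [0.54, -0.0599, 0.2347]
tool_rot: [-0.001, 3.141, 0.0]
contact_force: [1.1, -0.2, -0.4]
grip_width: 0.0382
gripper_force: 0.0
time: 19.62
ee_pos: [0.5276, 0.0056, 0.2346]
tool_rot: [-0.003, 3.141, 0.0]
contact_force: [0.7, -0.6, -0.2]
grip_width: 0.0382
gripper_force: 0.0
```

```bash
python3 -m pendant '[[38,0,0,50,0],[38,1,0,100,0],[38,1,0,140,0],[38,1,0,150,0],[38,1,0,150,0]]';python3 -m pendant '[[5,0,0,0,0],[5,0,0,0,0],[5,0,0,0,0],[5,0,0,0,0],[5,0,0,0,0]]' 30;python3 -m pendant '[[5,0,0,-30,0],[5,0,0,-80,0],[5,0,0,-130,0],[5,0,0,-150,0],[5,0,0,-150,0]]'; python3 -m pendant '[[5,-5,-44,0,0],[5,-11,-100,0,0],[5,-17,-158,0,0],[5,-23,-214,0,0],[5,-29,-270,0,0]]';python3 -m pendant '[[5,-6,-50,0,0],[5,-9,-77,0,0],[5,-9,-81,0,0],[5,-9,-81,0,0]]'
```

```text
time: 20.25
ee_pos: [0.5269, 0.0039, 0.0849]
tool_rot: [-0.002, -3.142, 0.001]
contact_force: [0.0, 0.5, 0.3]
grip_width: 0.0379
gripper_force: 0.0
time: 20.88
ee_pos: [0.5269, 0.0053, 0.0851]
tool_rot: [-0.001, 3.141, 0.0]
contact_force: [-1.6, 0.6, 8.3]
grip_width: 0.0128
gripper_force: 30.0
time: 21.5
ee_pos: [0.527, 0.0053, 0.2356]
tool_rot: [-0.001, 3.139, 0.001]
contact_force: [0.9, 0.6, -2.1]
grip_width: 0.0125
gripper_force: 30.0
time: 22.12
ee_pos: [0.5552, -0.2663, 0.2327]
tool_rot: [0.001, -3.14, -0.001]
contact_force: [0.7, 1.0, -1.7]
grip_width: 0.0123
gripper_force: 30.0
time: 22.62
ee_pos: [0.5644, -0.3451, 0.2332]
tool_rot: [0.001, -3.14, -0.001]
contact_force: [-0.1, -0.5, -1.9]
grip_width: 0.0126
gripper_force: 30.0
```

```bash
python3 -m pendant '[[5,0,0,50,0],[5,0,0,100,0],[5,0,0,130,0],[5,0,0,138,0],[5,0,0,141,0]]';python3 -m pendant '[[5,0,0,1,0],[5,0,0,3,0],[5,0,0,4,0],[5,0,0,4,0]]'; python3 -m pendant '[[32,0,0,0,0],[32,0,0,0,0],[32,0,0,0,0],[32,0,0,-40,0],[32,0,0,-100,0]]';python3 -m pendant '[[38,0,0,-45,0],[38,25,50,-45,0],[38,51,100,-45,0],[38,77,150,-45,0],[38,103,200,-45,0]]';python3 -m pendant '[[38,25,48,0,0],[38,28,54,0,0],[38,28,54,0,0]]'
```

```text
time: 23.25
ee_pos: [0.5651, -0.3453, 0.0941]
tool_rot: [-0.002, 3.141, -0.0]
contact_force: [-0.7, 0.1, -1.5]
grip_width: 0.0125
gripper_force: 30.0
time: 23.75
ee_pos: [0.5647, -0.3459, 0.0896]
tool_rot: [-0.001, 3.141, -0.0]
contact_force: [1.2, -0.3, -1.6]
grip_width: 0.0128
gripper_force: 30.0
time: 24.38
ee_pos: [0.5639, -0.3453, 0.1894]
tool_rot: [0.001, -3.139, -0.002]
contact_force: [0.6, -0.3, 0.7]
grip_width: 0.0318
gripper_force: 0.0
time: 25.0
ee_pos: [0.4606, -0.1443, 0.2345]
tool_rot: [-0.001, 3.141, 0.0]
contact_force: [1.7, 1.0, 0.6]
grip_width: 0.038
gripper_force: 0.0
time: 25.38
ee_pos: [0.4338, -0.0919, 0.2349]
tool_rot: [-0.001, 3.141, 0.0]
contact_force: [0.5, 0.0, -0.5]
grip_width: 0.0379
gripper_force: 0.0
```

```bash
python3 -m pendant '[[38,0,0,50,0],[38,0,1,100,0],[38,0,1,140,0],[38,0,1,150,0],[38,0,1,150,0]]';python3 -m pendant '[[5,0,0,0,0],[5,0,0,0,0],[5,0,0,0,0],[5,0,0,0,0],[5,0,0,0,0]]' 30;python3 -m pendant '[[5,0,0,-30,0],[5,0,0,-80,0],[5,0,0,-130,0],[5,0,0,-150,0],[5,0,0,-150,0]]'; python3 -m pendant '[[5,-18,-40,0,0],[5,-40,-90,0,0],[5,-62,-140,0,0],[5,-82,-185,0,0],[5,-94,-210,0,0]]';python3 -m pendant '[[5,0,0,0,0],[5,0,0,0,0],[5,0,0,0,0]]'
```

```text
time: 26.0
ee_pos: [0.4339, -0.0918, 0.0848]
tool_rot: [-0.002, -3.141, 0.001]
contact_force: [0.8, 0.6, 0.3]
grip_width: 0.0382
gripper_force: 0.0
time: 26.62
ee_pos: [0.434, -0.0908, 0.0851]
tool_rot: [-0.001, 3.14, 0.0]
contact_force: [-0.1, 0.1, 9.3]
grip_width: 0.0123
gripper_force: 30.0
time: 27.25
ee_pos: [0.4341, -0.0907, 0.2356]
tool_rot: [-0.001, 3.139, 0.001]
contact_force: [-0.3, -0.9, -2.0]
grip_width: 0.0126
gripper_force: 30.0
time: 27.88
ee_pos: [0.5273, -0.3031, 0.2324]
tool_rot: [-0.002, -3.139, 0.001]
contact_force: [-0.5, -0.4, -1.0]
grip_width: 0.0128
gripper_force: 30.0
time: 28.25
ee_pos: [0.5275, -0.2998, 0.2342]
tool_rot: [0.002, -3.141, -0.001]
contact_force: [0.0, -0.1, -1.3]
grip_width: 0.0126
gripper_force: 30.0
```

```bash
python3 -m pendant '[[5,0,0,50,0],[5,0,0,100,0],[5,0,0,130,0],[5,0,0,138,0],[5,0,0,141,0]]';python3 -m pendant '[[5,0,0,1,0],[5,0,0,3,0],[5,0,0,4,0],[5,0,0,4,0]]'; python3 -m pendant '[[32,0,0,0,0],[32,0,0,0,0],[32,0,0,0,0],[32,0,0,-40,0],[32,0,0,-100,0]]';python3 -m pendant '[[32,0,0,-45,0],[32,25,50,-45,0],[32,51,100,-45,0],[32,77,150,-45,0],[32,103,200,-45,0]]'; python3 - <<'E'
from plant import camera
import cv2,numpy as np
cv2.imwrite("pics/scene2.png",cv2.resize(camera("scene")[:,:,::-1],(784,588),interpolation=cv2.INTER_CUBIC))
im=camera("top")[:,:,::-1]
cv2.imwrite("pics/top2.png",cv2.resize(im,(784,588),interpolation=cv2.INTER_CUBIC))
E
```

```text
time: 28.88
ee_pos: [0.528, -0.3007, 0.0942]
tool_rot: [-0.001, 3.141, -0.001]
contact_force: [0.4, 0.8, -0.8]
grip_width: 0.0127
gripper_force: 30.0
time: 29.38
ee_pos: [0.5276, -0.3008, 0.0896]
tool_rot: [-0.001, 3.141, -0.0]
contact_force: [-0.1, -0.7, -1.8]
grip_width: 0.0126
gripper_force: 30.0
time: 30.0
ee_pos: [0.5269, -0.3004, 0.1896]
tool_rot: [0.0, -3.139, -0.001]
contact_force: [0.6, 0.2, 0.1]
grip_width: 0.0322
gripper_force: 0.0
time: 30.62
ee_pos: [0.4235, -0.0994, 0.2344]
tool_rot: [-0.001, 3.141, 0.0]
contact_force: [1.4, 0.6, 0.6]
grip_width: 0.0317
gripper_force: 0.0
```

View pics/scene2.png

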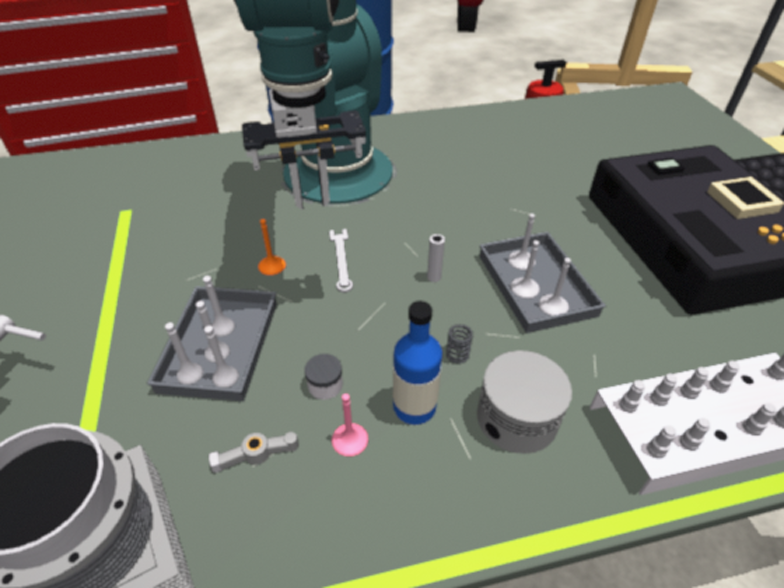

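View pics/top2.png

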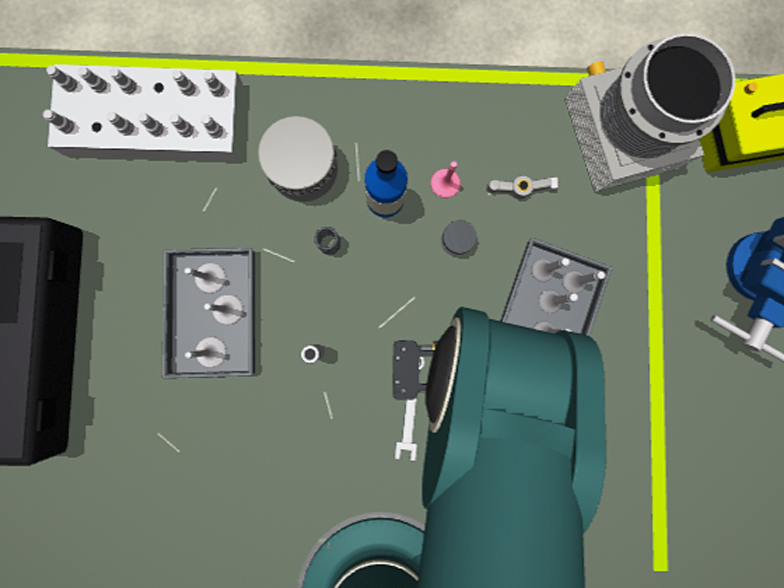

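All seven valves stand upright and apart. The intakes are at top-view pixels (210,278), (228,310) and (210,352). The exhausts are at (543,270), (577,280) and (555,300), plus the original one, which is clear in the scene view at (220,325). The other items are where they were, so I'm handing in.

```bash
python3 -c "
from plant import manip;print(manip.finish_job())"
```

```text
the job is handed in; nothing more can be done
None
```

The job is handed in at about 31 s: all five valves are sorted into their own kind's tray, and the last pictures show them upright and not touching, with the other things on the bench unmoved; no verdict came back.

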